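# Shut the paint bottles, lightest first

### The arm

A 6-joint arm with a two-finger parallel gripper is mounted at the origin on the work surface. World frame = base frame: x ahead of the robot, y to its left, z up, the work surface at z = 0. Lengths are in m, angles in degrees, forces in N, time in s.
With the tool pointing down it reaches from about 0.3 to 0.75 m from the base axis. Payload 8.5 kg.
Tool frame: the origin (TCP) lies on the centre line of the jaws, within the pads' length; the fingertips stand 25 mm ahead of it and the grasp point (between the pads) lies 6 mm ahead of it; z points along the fingers, y is the line along which they close (so a half turn about z gives the same grasp; the last joint's range is limited). The gripper opens to 85 mm and grips with 20 to 120 N. Pads are 22 mm wide; open, the fingers measure 114 mm over their backs; the gripper's body (76 mm by 85 mm) begins 54 mm behind the grasp point. The pads swing forward as they close: fully open they stand 13 mm farther back than shut.
Start: joints at [56.648, 21.807, 74.336, -0, 83.858, -12.336], TCP at [0.197, 0.513, 0.256] pointing down, gripper open.
Joint ranges: [-178.18, 178.18], [-50.72, 133.34], [12.68, 142.11], [-81.47, 261.47], [9.98, 163.14], [-165.26, 165.26]. Speed limits (degrees/s): [136.94, 136.94, 180, 180, 180, 180].

### API

Orientations are given as a 3x3 rotation matrix whose columns are the frame's x, y, z axes.
In Python, from rig import telemetry, optics, env gives the robot as it stands.
- The arm moves only by the tool send_rows, never from a script. Its argument "deltas" is a list that holds one entry, the list of rows, each a list of 7 numbers: the shift along the tool's x, y, z in m, then the turn, a rotation vector about the tool's x, y, z in rad, then the opening, from -1 (shut) to 1 (fully open), so that 0 is half open. In form: [[[x, y, z, ax, ay, az, grip], ...]]. A call has 1 to 12 rows; each row shifts and turns the commanded pose from where the row before left it, along the tool's axes as they then stand; what a row does not reach is not made up. A row lasts 1/8 s, in which the tool goes at most 62.5 mm and 10.7 degrees, less where a joint would pass 70% of its speed; a pose out of reach is approached as far as the arm can. A call is refused whole if a number of a shift passes 0.0625 or a number of a turn 0.188, either way. A call with a gripper value outside its range is refused whole. The fingers move at their own pace and stop on an object; "squeeze" is the grip in N (left out, the last holds). Time passes only in rows, so rows that do not move let the fingers close. It gives the time, the measured TCP pose, the force, the opening and the grip force at its end, in the units of the state.
- telemetry.observe(): the state, without advancing time (a new reading comes with each control period).
- optics.get_image(name): name is "scene" or "top" or "wrist"; returns a dict with "image" (400x640x3 uint8, red, green, blue), "range_z" (400x640 float32, m along the optical axis (not along the pixel's ray), 0 where there is no reading), "K" (3x3 intrinsics, pixels), "rvec" (rotation vector, rad) and "tvec" (3), from world to camera coordinates, as OpenCV has them; the wrist camera has in their place "hand_eye" (4x4, takes a point from camera to tool coordinates, whose origin is the TCP and whose axes are the flange's). Camera axes: x right, y down, z forward; pixel columns grow to the right and rows downward; lengths in m; the calibration is good to about 2 mm. A picture is of the moment at which its call begins: read the wrist's pose just before it.
- env.close_job(): hands the job in; it is judged then, once.
The state is a dict: "time_s": time; "q": joint angles; "qvel": joint speeds; "joint_efforts": joint torques, N m; "position": TCP position; "tool_rot": TCP orientation; "ft_force": force on the tool from outside, world axes, zero at the start; "wrist_torque": the same for the moment, N m; "grip_width": finger opening in m; "gripper_force": force on a finger pad.
Only numpy, scipy, OpenCV 4.12 (cv2) and the standard library are available. Lean on these libraries where they do the work, as an engineer would, in place of code of your own. Each camera call takes 0.05 s, during which the arm holds its last target. There are 200 camera calls.

### The job

Shut three of the open paint bottles by gently pushing each pull-up spout fully down with a fingertip: the white one first, then the yellow, then the red, so that no dark paint is carried onto a lighter spout. Leave the blue one open, as it is still in use. Do not pick up, tip or shove any bottle from its place (each stays standing where it is), and leave the cups, tubes and brush alone.

Things in the scene. Friction and masses are not known exactly. Their poses are not given: they have to be found in the camera images.
- white_bottle: loose white paint bottle standing on the table, about 0.15 kg: round, 48 mm across up to 82 mm high, then a shoulder and a black collar 30 mm across whose top is 110 mm above the table; a white push-pull spout rises from the collar. Origin at the centre of its underside, z up along its axis.
- white_spout_top (a point): centre of the flat top of the white spout, a disc 23 mm across, on the bottle's axis; it moves with the spout: 138 mm above the table when pulled right up (open), 126 mm when fully down (shut).
- white_spout (a joint): how far the white spout is pushed down, m: 0 = right up (open), 0.012 = fully down (shut, hard stop). Starts between 0 and 0.002. It slides straight down with about 3.5 N of friction (more if pushed fast: about 0.6 N per 10 mm/s), has no spring and stays where it is left.
- yellow_bottle: loose yellow paint bottle standing on the table, about 0.15 kg: round, 48 mm across up to 82 mm high, then a shoulder and a black collar 30 mm across whose top is 110 mm above the table; a yellow push-pull spout rises from the collar. Origin at the centre of its underside, z up along its axis.
- yellow_spout_top (a point): centre of the flat top of the yellow spout, a disc 23 mm across, on the bottle's axis; it moves with the spout: 138 mm above the table when pulled right up (open), 126 mm when fully down (shut).
- yellow_spout (a joint): how far the yellow spout is pushed down, m: 0 = right up (open), 0.012 = fully down (shut, hard stop). Starts between 0 and 0.002. It slides straight down with about 3.5 N of friction (more if pushed fast: about 0.6 N per 10 mm/s), has no spring and stays where it is left.
- red_bottle: loose red paint bottle standing on the table, about 0.15 kg: round, 48 mm across up to 82 mm high, then a shoulder and a black collar 30 mm across whose top is 110 mm above the table; a red push-pull spout rises from the collar. Origin at the centre of its underside, z up along its axis.
- red_spout_top (a point): centre of the flat top of the red spout, a disc 23 mm across, on the bottle's axis; it moves with the spout: 138 mm above the table when pulled right up (open), 126 mm when fully down (shut).
- red_spout (a joint): how far the red spout is pushed down, m: 0 = right up (open), 0.012 = fully down (shut, hard stop). Starts between 0 and 0.002. It slides straight down with about 3.5 N of friction (more if pushed fast: about 0.6 N per 10 mm/s), has no spring and stays where it is left.
- blue_bottle: loose blue paint bottle standing on the table, about 0.15 kg: round, 48 mm across up to 82 mm high, then a shoulder and a black collar 30 mm across whose top is 110 mm above the table; a blue push-pull spout rises from the collar. Origin at the centre of its underside, z up along its axis.
- blue_spout_top (a point): centre of the flat top of the blue spout, a disc 23 mm across, on the bottle's axis; it moves with the spout: 138 mm above the table when pulled right up (open), 126 mm when fully down (shut).
- blue_spout (a joint): how far the blue spout is pushed down, m: 0 = right up (open), 0.012 = fully down (shut, hard stop). Starts between 0 and 0.002. It slides straight down with about 3.5 N of friction (more if pushed fast: about 0.6 N per 10 mm/s), has no spring and stays where it is left.
- coffee_cup: closed takeaway coffee cup, dark red with a white lid, 113 mm tall, 86 mm across; origin at the centre of its underside. Leave alone.
- water_cup: clear empty plastic cup, 95 mm tall, 76 mm across; origin at the centre of its underside. Leave alone.
- blue_tube: blue and black paint tube, 125 mm long, 46 mm wide, 30 mm thick, lying on a lined notebook; origin under its middle. Leave alone.
- red_tube: red and black paint tube, same size, lying on the table; origin under its middle. Leave alone.
- brush: paint brush, 190 mm long, lying on the table; origin under its middle. Leave alone.
Things that resemble listed ones, but are neither listed nor needed, are in the scene too. Of the things that look like the red_bottle, the middle-sized one is meant.

How it is judged:
By the outcome, as a careful person would: the job done as asked, in the order asked, and still so for the second after the job is handed in, with the robot touching nothing.
It also fails if it takes over 56 s, if anything falls off the work surface, if the arm or the gripper's body presses on something with over 40 N, if the wrist force passes 120 N, or if a joint passes its speed limit or range.

## Working session

There is one attempt and no reset: what is moved stays moved. The work goes in short steps, Python scripts to look and compute and a tool call to move; the robot and the scene stay as the last step left them, time stands still between calls to the robot, and variables do not carry over. Pictures are saved under pics/ and viewed, at most 10 in all, crops included, and the job is handed in when it is done.

Besides the shell and the picture viewer there is one more tool, called after "Call:" in YAML: its name, and indented under it one key for each argument. send_rows: Moves the arm, as the interface text tells. Its arguments: {"type":"object","properties":{"deltas":{"type":"array"},"squeeze":{"type":"number"}},"required":["deltas"]}

```bash
mkdir -p pics; python3 - <<'E'
from rig import telemetry, optics
import cv2,numpy as np
s=telemetry.observe();print(s)
for n in("scene","top"):
    d=optics.get_image(n);cv2.imwrite(f"pics/{n}0.png",d["image"][:,:,::-1]);np.savez(f"{n}0.npz",**d)
    print(n,d["K"].tolist(),d["rvec"],d["tvec"])
E
```

```text
{'time_s': 0.0, 'q': array([ 5.66494545e+01,  2.18408995e+01,  7.43859354e+01, -6.48603769e-04,
        8.38575584e+01, -1.23366200e+01]), 'qvel': array([ 0.06486269, -0.08874205,  0.08490696,  0.01315141,  0.0799846 ,
       -0.05483563]), 'joint_efforts': array([-9.16184254e-04, -4.48458731e+01, -2.31280017e+01, -2.82376577e-04,
        4.72740692e-03,  1.00219148e-05]), 'position': array([0.19709134, 0.51319173, 0.25570564]), 'tool_rot': array([[-9.33493615e-01,  3.58593127e-01, -8.00362052e-04],
       [ 3.58593891e-01,  9.33492845e-01, -1.23656858e-03],
       [ 3.03707257e-04, -1.44133381e-03, -9.99998915e-01]]), 'ft_force': array([0.33989194, 0.35667192, 0.24509017]), 'wrist_torque': array([-0.01655322, -0.00781054,  0.01214844]), 'gripper_force': 0.0, 'grip_width': 0.08525378204407646}
scene [[436.4384513585085, 0.0, 321.4271052756368], [0.0, 436.4384513585085, 195.73058198229958], [0.0, 0.0, 1.0]] [ 1.4177937   2.39111502 -0.67414435] [ 0.25638411 -0.38299937  1.53078656]
top [[369.2821341411687, 0.0, 314.52642521981033], [0.0, 369.2821341411687, 201.64260016431413], [0.0, 0.0, 1.0]] [ 2.14971644 -2.19757501  0.09578877] [0.01704502 0.59653657 0.96418518]
```

View pics/scene0.png

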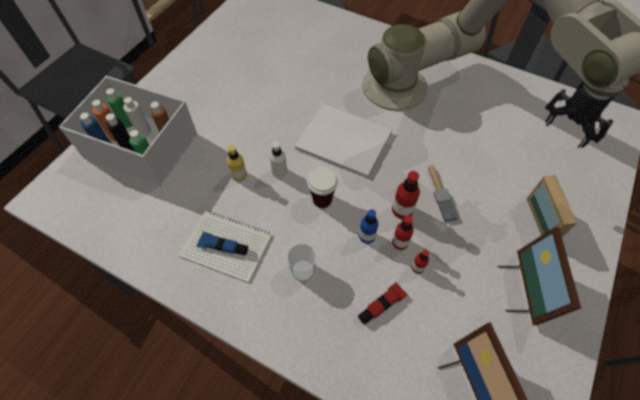

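View pics/top0.png

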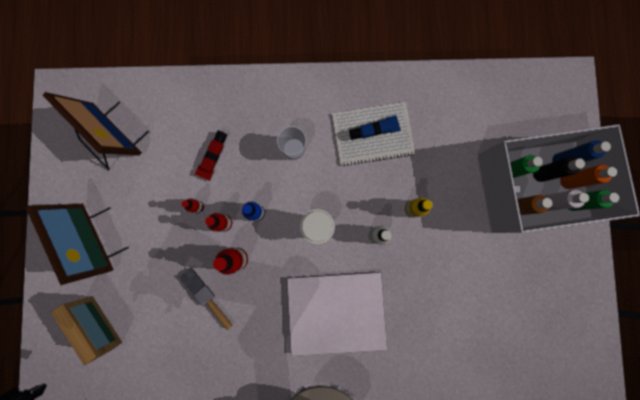

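In the top view, three red bottles look alike: small (192,205), middle-sized (218,222) and large (231,261). The one at (218,222) is meant, since it is the middle size. The others are white (381,235), yellow (421,206) and blue (252,211). I'll enlarge to confirm.

```bash
python3 - <<'E'
import cv2,numpy as np
t=np.load("top0.npz")["image"][:,:,::-1];s=np.load("scene0.npz")["image"][:,:,::-1]
a=cv2.resize(t[180:280,175:275],(400,400),interpolation=cv2.INTER_CUBIC)
b=cv2.resize(t[180:280,350:450],(400,400),interpolation=cv2.INTER_CUBIC)
c=cv2.resize(s[135:285,220:440],(800,545))[:, :]
cv2.imwrite("pics/cropT.png",np.hstack([a,b]));cv2.imwrite("pics/cropS.png",c)
E
```

```text
(no output)
```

View pics/cropT.png

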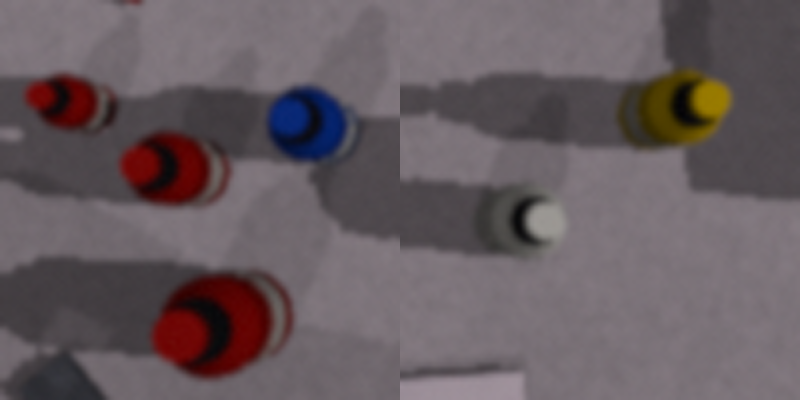

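View pics/cropS.png

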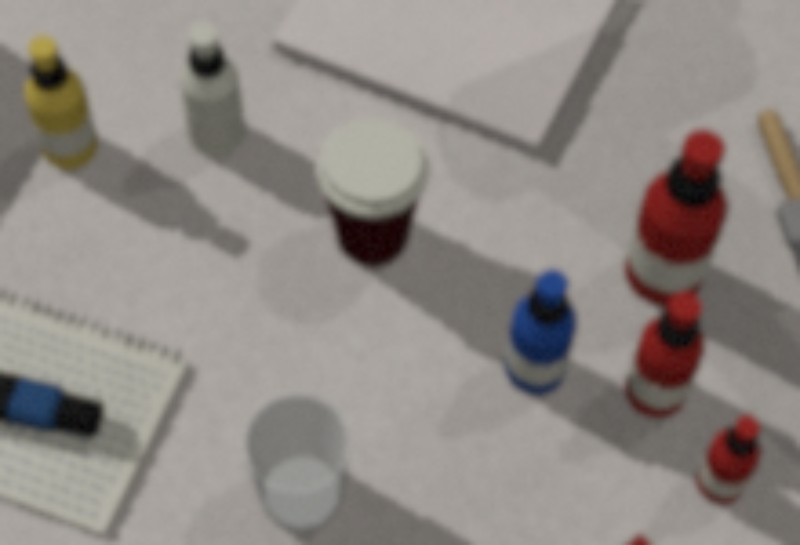

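The crops confirm it. The middle red bottle's spout disc is near top pixel (210,222), between the small and the large one, and it sits beside the blue one at (248,209). White is at (386,235) and yellow at (427,205).

```bash
cat > h.py <<'E'
import cv2,numpy as np
def ray(d,uv,z):
    R=cv2.Rodrigues(d["rvec"])[0];t=d["tvec"].ravel()
    p=cv2.undistortPoints(np.float64([[uv]]),d["K"],None).ravel()
    r=R.T@[p[0],p[1],1];c=-R.T@t
    return c+r*(z-c[2])/r[2]
def proj(d,P): return cv2.projectPoints(np.float64([P]),d["rvec"],d["tvec"],d["K"],None)[0].ravel()
E
python3 - <<'E'
from h import *
t=dict(np.load("top0.npz"));s=dict(np.load("scene0.npz"))
P={"white":(386.1,234.9),"yellow":(426.9,205),"red":(209.9,221.7),"blue":(247.6,209)}
S={"white":(204,37),"yellow":(43,50),"red":(684,310),"blue":(551,287)}
for k,uv in P.items():
    im=cv2.cvtColor(np.ascontiguousarray(t["image"]),cv2.COLOR_RGB2HSV)
    x,y=map(round,uv);w=t["image"][y-9:y+10,x-9:x+10].astype(float).max(2)
    # bright disc component
    m=(w>0.88*w[7:12,7:12].max()).astype(np.uint8);n,l,st,c=cv2.connectedComponentsWithStats(m)
    i=l[9,9];cc=c[i]+[x-9,y-9]
    X=ray(t,uv,.137);us=(S[k][0]/800*220+220,S[k][1]/545*150+135)
    print(k,"eye",X.round(4),"mask",cc.round(1),st[i,4],ray(t,cc,.137).round(4),"scene",ray(s,us,.137).round(4),
     "depth",t["range_z"][y-1:y+2,x-1:x+2].mean().round(4), "base", ray(t,uv,.137)[:2])
R=cv2.Rodrigues(t["rvec"])[0];print(-R.T@t["tvec"].ravel())
E
```

```text
white eye [ 0.5041 -0.1637  0.137 ] mask [386.9 234.9] 59 [ 0.5039 -0.1656  0.137 ] scene [ 0.5073 -0.16    0.137 ] depth 0.873 base [ 0.50408027 -0.16372958]
yellow eye [ 0.5728 -0.2636  0.137 ] mask [427.6 204.4] 50 [ 0.5742 -0.2653  0.137 ] scene [ 0.5772 -0.2612  0.137 ] depth 0.879 base [ 0.57281467 -0.26356993]
red eye [0.5444 0.2533 0.137 ] mask [208.9 220.7] 56 [0.5469 0.2556 0.137 ] scene [0.5511 0.2562 0.137 ] depth 0.8756 base [0.54444292 0.25332188]
blue eye [0.5727 0.1635 0.137 ] mask [246.6 208.8] 50 [0.5733 0.166  0.137 ] scene [0.5787 0.1679 0.137 ] depth 0.8803 base [0.57271108 0.16354164]
[0.50700777 0.002341   1.01426679]
```

Call:
send_rows:
  deltas:
    - [[-0.033,-0.0325,0,0,0,0,-1],[-0.033,-0.0325,0,0,0,0,-1],[-0.033,-0.0325,0,0,0,0,-1],[-0.033,-0.0325,0,0,0,0,-1],[-0.033,-0.0325,0,0,0,0,-1],[-0.033,-0.0325,0,0,0,0,-1],[-0.033,-0.0325,0,0,0,0,-1],[-0.033,-0.0325,0,0,0,0,-1]]
  squeeze: 20

```text
time_s: 1.1
position: [0.3507, 0.1746, 0.2562]
tool_rot: [[-0.934, 0.359, -0.0], [0.359, 0.934, -0.0], [0.0, -0.0, -1.0]]
ft_force: [1.5, 0.0, -0.4]
grip_width: 0.0002
gripper_force: 0.0
```

Call:
send_rows:
  deltas:
    - [[-0.033,-0.0325,0,0,0,0,-1],[-0.033,-0.0325,0,0,0,0,-1],[-0.033,-0.0325,0,0,0,0,-1],[-0.033,-0.0325,0,0,0,0,-1],[-0.033,-0.0325,0,0,0,0,-1],[-0.033,-0.0325,0,0,0,0,-1],[-0.033,-0.0325,0,0,0,0,-1],[-0.033,-0.0325,0,0,0,0,-1],[0,0,0,0,0,0,-1],[0,0,0,0,0,0,-1]]

```text
time_s: 2.35
position: [0.5033, -0.1609, 0.256]
tool_rot: [[-0.933, 0.359, -0.001], [0.359, 0.933, 0.001], [0.001, 0.0, -1.0]]
ft_force: [-0.2, 0.4, -0.2]
grip_width: -0.0001
gripper_force: 0.0
```

```bash
python3 - <<'E'
from rig import telemetry, optics
import cv2,numpy as np
s=telemetry.observe();d=optics.get_image("wrist");print(s["time_s"],s["position"],s["tool_rot"],s["ft_force"],s["grip_width"])
print(d["K"].tolist(),d["hand_eye"].tolist())
np.savez("w1.npz",pos=s["position"],rot=s["tool_rot"],**d);cv2.imwrite("pics/w1.png",d["image"][:,:,::-1])
E
```

```text
2.35 [ 0.50325329 -0.16087186  0.25595601] [[-9.33468564e-01  3.58657883e-01 -9.81137871e-04]
 [ 3.58657233e-01  9.33469005e-01  7.78800558e-04]
 [ 1.19518475e-03  3.75093644e-04 -9.99999215e-01]] [-0.18701008  0.36604932 -0.24413314] -9.940014346039236e-05
[[308.6276674667629, 0.0, 314.76624655403333], [0.0, 308.6276674667629, 200.11818328135658], [0.0, 0.0, 1.0]] [[-0.0007831541494855887, -0.9647465307537667, -0.26317963080023526, 0.06765466556310723], [0.9999992717134635, -0.0005138718546853793, -0.0010920202646055885, -0.0009412717151742675], [0.0009182821567962491, -0.26318029435025525, 0.9647462305827331, -0.1175933478707899], [0.0, 0.0, 0.0, 1.0]]
```

View pics/w1.png

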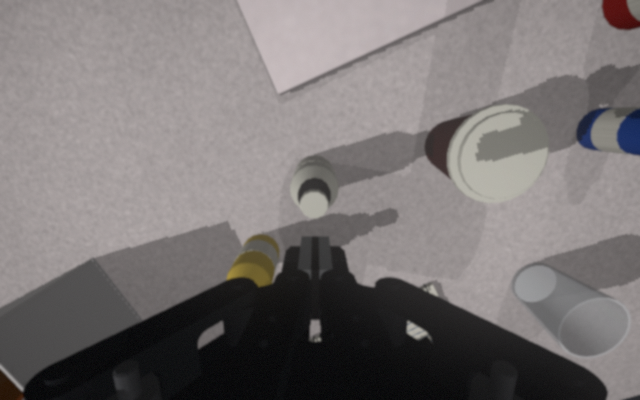

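The wrist view shows the white spout disc at (314,203) and the fingertips at (316,238). I'll cast a ray through the disc centre.

```bash
cat >> h.py <<'E'
def wray(d,uv,z):
    p=cv2.undistortPoints(np.float64([[uv]]),d["K"],None).ravel();H=d["hand_eye"]
    c=d["rot"]@H[:3,3]+d["pos"];r=d["rot"]@H[:3,:3]@[p[0],p[1],1]
    return c+r*(z-c[2])/r[2]
def disc(im,uv,f=.85,h=22,uselast=None):
    x,y=uv;w=cv2.GaussianBlur(im[y-h:y+h+1,x-h:x+h+1],(0,0),1).max(2).astype(float)
    m=(w>f*np.median(w[h-3:h+4,h-3:h+4])).astype(np.uint8)
    n,l,st,c=cv2.connectedComponentsWithStats(m);i=l[h,h];return c[i]+[x-h,y-h],st[i]
E
python3 - <<'E'
from h import *
d=dict(np.load("w1.npz"))
for f in(.8,.85,.9):
    c,st=disc(d["image"],(314,203),f);print(f,c.round(1),st,wray(d,c,.137).round(4))
print(wray(d,(314,203),.137))
E
```

```text
0.8 [309.1 204.9] [  0   0  45  42 997] [ 0.5018 -0.1664  0.137 ]
0.85 [308.8 204.3] [  0   0  45  41 874] [ 0.5013 -0.1664  0.137 ]
0.9 [309.5 202.8] [  0   0  35  37 662] [ 0.5004 -0.1655  0.137 ]
[ 0.50178722 -0.16221177  0.137     ]
```

Call:
send_rows:
  deltas:
    - [[0,-0.001,0.02,0,0,0,-1],[0,0,0.025,0,0,0,-1],[0,0,0.025,0,0,0,-1],[0,0,0.013,0,0,0,-1],[0,0,0.004,0,0,0,-1],[0,0,0.002,0,0,0,-1],[0,0,0,0,0,0,-1]]

```text
time_s: 3.28
position: [0.5035, -0.1623, 0.1679]
tool_rot: [[-0.934, 0.359, 0.001], [0.359, 0.934, -0.001], [-0.001, -0.0, -1.0]]
ft_force: [0.7, -0.3, 0.3]
grip_width: -0.0001
gripper_force: 0.0
```

Call:
send_rows:
  deltas:
    - [[0,0,0.002,0,0,0,-1],[0,0,0.002,0,0,0,-1],[0,0,0.002,0,0,0,-1]]

```text
time_s: 3.65
position: [0.5034, -0.1624, 0.1615]
tool_rot: [[-0.933, 0.359, 0.001], [0.359, 0.933, -0.0], [-0.001, -0.0, -1.0]]
ft_force: [-0.4, 0.4, 4.4]
grip_width: -0.0002
gripper_force: 2.1
```

Call:
send_rows:
  deltas:
    - [[0,0,0.002,0,0,0,-1],[0,0,0.002,0,0,0,-1],[0,0,0.002,0,0,0,-1],[0,0,0.002,0,0,0,-1]]

```text
time_s: 4.15
position: [0.5033, -0.1623, 0.1533]
tool_rot: [[-0.933, 0.359, 0.0], [0.359, 0.933, -0.0], [-0.0, -0.0, -1.0]]
ft_force: [-0.1, 0.2, 3.6]
grip_width: 0.0001
gripper_force: 2.2
```

Call:
send_rows:
  deltas:
    - [[0,0,0.001,0,0,0,-1],[0,0,0.001,0,0,0,-1]]

```text
time_s: 4.4
position: [0.5033, -0.1623, 0.1512]
tool_rot: [[-0.933, 0.359, 0.0], [0.359, 0.933, -0.0], [-0.0, -0.0, -1.0]]
ft_force: [-0.2, 0.6, 3.6]
grip_width: 0.0001
gripper_force: 1.9
```

Call:
send_rows:
  deltas:
    - [[0,0,0.001,0,0,0,-1]]

```text
time_s: 4.53
position: [0.5036, -0.1625, 0.151]
tool_rot: [[-0.933, 0.359, 0.001], [0.359, 0.933, -0.001], [-0.001, -0.0, -1.0]]
ft_force: [-2.7, 0.6, 14.7]
grip_width: -0.0003
gripper_force: 7.4
```

Force rose to 14.7 N at TCP z = 0.151, which is the hard stop, so white is shut. I'll lift and go to yellow.

Call:
send_rows:
  deltas:
    - [[0,0,-0.01,0,0,0,-1],[0,0,-0.025,0,0,0,-1],[0,0,-0.025,0,0,0,-1],[0,0,-0.025,0,0,0,-1],[-0.0255,-0.0172,0,0,0,0,-1],[-0.0255,-0.0172,0,0,0,0,-1],[-0.0255,-0.0172,0,0,0,0,-1],[-0.0255,-0.0172,0,0,0,0,-1],[0,0,0,0,0,0,-1],[0,0,0,0,0,0,-1]]

```text
time_s: 5.78
position: [0.5734, -0.2625, 0.2351]
tool_rot: [[-0.934, 0.358, -0.001], [0.358, 0.934, 0.001], [0.001, 0.0, -1.0]]
ft_force: [0.3, 0.3, 0.0]
grip_width: 0.0003
gripper_force: 0.0
```

```bash
python3 - <<'E'
from rig import telemetry, optics
import cv2,numpy as np
s=telemetry.observe();d=optics.get_image("wrist");print(s["time_s"],s["position"],s["ft_force"])
np.savez("w2.npz",pos=s["position"],rot=s["tool_rot"],**d);cv2.imwrite("pics/w2.png",d["image"][:,:,::-1])
E
```

```text
5.775 [ 0.57343114 -0.26253358  0.23511978] [0.27902286 0.27207184 0.04109349]
```

View pics/w2.png

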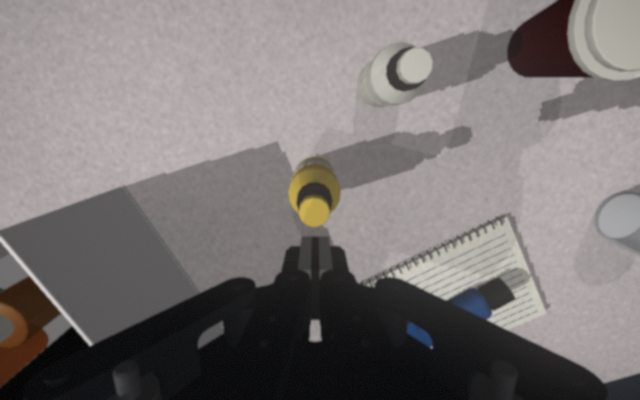

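Yellow's spout disc is at (314,211), just ahead of the fingertips. White, at (410,65), is standing with its spout down.

```bash
python3 - <<'E'
from h import *
d=dict(np.load("w2.npz"));print(wray(d,(314,211),.137), wray(d,(411,66),.126))
E
```

```text
[ 0.57220257 -0.26389473  0.137     ] [ 0.502704  -0.1663326  0.126    ]
```

Call:
send_rows:
  deltas:
    - [[0,-0.001,0.015,0,0,0,-1],[0,0,0.022,0,0,0,-1],[0,0,0.022,0,0,0,-1],[0,0,0.006,0,0,0,-1],[0,0,0.003,0,0,0,-1],[0,0,0.002,0,0,0,-1],[0,0,0.002,0,0,0,-1],[0,0,0.002,0,0,0,-1]]

```text
time_s: 6.82
position: [0.5736, -0.2642, 0.1619]
tool_rot: [[-0.933, 0.359, 0.001], [0.359, 0.933, -0.001], [-0.001, -0.0, -1.0]]
ft_force: [0.4, 0.8, 3.5]
grip_width: -0.0002
gripper_force: 2.1
```

Call:
send_rows:
  deltas:
    - [[0,0,0.002,0,0,0,-1],[0,0,0.002,0,0,0,-1],[0,0,0.002,0,0,0,-1]]

```text
time_s: 7.2
position: [0.5736, -0.2641, 0.1555]
tool_rot: [[-0.933, 0.359, 0.001], [0.359, 0.933, -0.0], [-0.001, -0.0, -1.0]]
ft_force: [0.8, 0.8, 3.7]
grip_width: -0.0004
gripper_force: 2.2
```

Call:
send_rows:
  deltas:
    - [[0,0,0.002,0,0,0,-1],[0,0,0.001,0,0,0,-1],[0,0,0.001,0,0,0,-1]]

```text
time_s: 7.58
position: [0.5735, -0.2641, 0.1512]
tool_rot: [[-0.933, 0.359, 0.0], [0.359, 0.933, -0.0], [-0.0, -0.0, -1.0]]
ft_force: [0.7, -0.3, 3.7]
grip_width: 0.0003
gripper_force: 1.9
```

Call:
send_rows:
  deltas:
    - [[0,0,0.001,0,0,0,-1]]

```text
time_s: 7.7
position: [0.5737, -0.2642, 0.151]
tool_rot: [[-0.933, 0.359, 0.001], [0.359, 0.933, -0.001], [-0.001, -0.0, -1.0]]
ft_force: [-1.6, 0.2, 11.9]
grip_width: -0.0001
gripper_force: 6.0
```

Yellow hit the stop too (11.9 N). Next is red.

Call:
send_rows:
  deltas:
    - [[0,0,-0.01,0,0,0,-1],[0,0,-0.025,0,0,0,-1],[0,0,-0.03,0,0,0,-1],[0,0,-0.025,0,0,0,-1],[0.0176,0.0396,0,0,0,0,-1],[0.0176,0.0396,0,0,0,0,-1],[0.0176,0.0396,0,0,0,0,-1],[0.0176,0.0396,0,0,0,0,-1],[0.0176,0.0396,0,0,0,0,-1],[0.0176,0.0396,0,0,0,0,-1]]

```text
time_s: 8.95
position: [0.5596, -0.0029, 0.2403]
tool_rot: [[-0.933, 0.359, -0.001], [0.359, 0.933, 0.0], [0.001, -0.0, -1.0]]
ft_force: [1.2, -0.3, 0.6]
grip_width: -0.0001
gripper_force: 0.0
```

Call:
send_rows:
  deltas:
    - [[0.0176,0.0396,0,0,0,0,-1],[0.0176,0.0396,0,0,0,0,-1],[0.0176,0.0396,0,0,0,0,-1],[0.0176,0.0396,0,0,0,0,-1],[0.0176,0.0396,0,0,0,0,-1],[0.0176,0.0396,0,0,0,0,-1],[0,0,0,0,0,0,-1],[0,0,0,0,0,0,-1]]

```text
time_s: 9.95
position: [0.5466, 0.2549, 0.2401]
tool_rot: [[-0.934, 0.359, -0.001], [0.359, 0.934, -0.0], [0.0, -0.001, -1.0]]
ft_force: [0.9, -0.2, 0.1]
grip_width: -0.0004
gripper_force: 0.0
```

```bash
python3 - <<'E'
from rig import telemetry, optics
import cv2,numpy as np
s=telemetry.observe();d=optics.get_image("wrist");print(s["time_s"],s["position"],s["ft_force"])
np.savez("w3.npz",pos=s["position"],rot=s["tool_rot"],**d);cv2.imwrite("pics/w3.png",d["image"][:,:,::-1])
E
```

```text
9.95 [0.54659887 0.2549235  0.24013453] [ 0.90129366 -0.20424455  0.14603546]
```

View pics/w3.png

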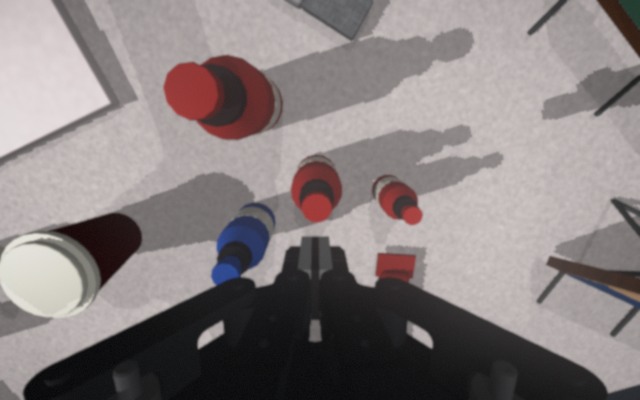

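The middle red bottle's spout disc is at (316,207), directly ahead of the fingertips. The small red (412,215), large red (195,90) and blue (227,273) are all clear of them. I'll descend.

Call:
send_rows:
  deltas:
    - [[0,0,0.018,0,0,0,-1],[0,0,0.022,0,0,0,-1],[0,0,0.022,0,0,0,-1],[0,0,0.008,0,0,0,-1],[0,0,0.003,0,0,0,-1],[0,0,0.002,0,0,0,-1],[0,0,0.002,0,0,0,-1],[0,0,0.002,0,0,0,-1]]

```text
time_s: 11.0
position: [0.547, 0.2554, 0.1619]
tool_rot: [[-0.934, 0.359, 0.001], [0.359, 0.934, 0.0], [-0.001, 0.001, -1.0]]
ft_force: [-0.5, -0.7, 4.3]
grip_width: -0.0
gripper_force: 2.1
```

Call:
send_rows:
  deltas:
    - [[0,0,0.002,0,0,0,-1],[0,0,0.002,0,0,0,-1],[0,0,0.002,0,0,0,-1]]

```text
time_s: 11.38
position: [0.5469, 0.2553, 0.1554]
tool_rot: [[-0.933, 0.359, 0.001], [0.359, 0.933, 0.0], [-0.001, 0.0, -1.0]]
ft_force: [-1.0, 0.7, 4.3]
grip_width: 0.0001
gripper_force: 2.2
```

Call:
send_rows:
  deltas:
    - [[0,0,0.002,0,0,0,-1],[0,0,0.001,0,0,0,-1],[0,0,0.001,0,0,0,-1]]

```text
time_s: 11.75
position: [0.5468, 0.2553, 0.1512]
tool_rot: [[-0.933, 0.359, 0.0], [0.359, 0.933, 0.0], [-0.0, 0.0, -1.0]]
ft_force: [-0.4, 0.2, 3.9]
grip_width: 0.0002
gripper_force: 1.9
```

Call:
send_rows:
  deltas:
    - [[0,0,0.001,0,0,0,-1]]

```text
time_s: 11.88
position: [0.547, 0.2554, 0.151]
tool_rot: [[-0.933, 0.359, 0.001], [0.359, 0.933, 0.0], [-0.001, 0.001, -1.0]]
ft_force: [-2.0, -0.9, 12.8]
grip_width: -0.0002
gripper_force: 6.4
```

Call:
send_rows:
  deltas:
    - [[0,0,-0.01,0,0,0,-1],[0,0,-0.03,0,0,0,-1],[0,0,-0.04,0,0,0,-1],[0,0,-0.04,0,0,0,-1],[0,0,-0.03,0,0,0,-1],[0.0,0.04,0,0,0,0,-1],[0.0,0.04,0,0,0,0,-1],[0,0.03,0,0,0,0,-1],[0,0,0,0,0,0,-1],[0,0,0,0,0,0,-1]]

```text
time_s: 13.12
position: [0.586, 0.3575, 0.3001]
tool_rot: [[-0.933, 0.359, -0.001], [0.359, 0.933, -0.001], [0.001, -0.001, -1.0]]
ft_force: [0.7, -0.3, 0.1]
grip_width: -0.0002
gripper_force: 0.0
```

```bash
python3 - <<'E'
from rig import optics
import cv2,numpy as np
d=optics.get_image("scene")["image"][:,:,::-1];o=np.load("scene0.npz")["image"][:,:,::-1]
f=lambda i:cv2.resize(i[135:285,220:440],(800,300) if 0 else (440,300))
cv2.imwrite("pics/end.png",np.vstack([f(o)[:, :],f(d)]))
E
```

```text
(no output)
```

View pics/end.png

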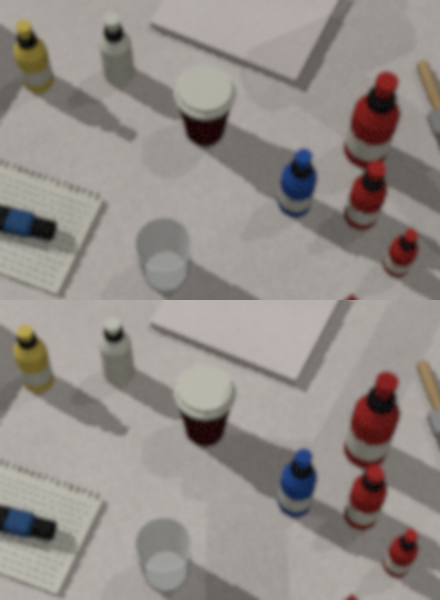

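The before and after views show the white, yellow and middle red spouts down (after: about (112,325), (25,332), (374,473)). The bottles haven't moved, and the blue spout (303,458) is still up.

```bash
python3 -c "
from rig import env
print(env.close_job())"
```

```text
the job is handed in; nothing more can be done
None
```

I pushed the white, then yellow, then middle-sized red spout down to its hard stop (peak about 15 N), left blue open with every bottle standing in place, and handed the job in at about 13 s.

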